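# Clamp a circuit module and press the slanted test plunger

## Robot

A 7-joint arm with a two-finger parallel gripper is mounted at the origin on the work surface. World frame = base frame: x ahead of the robot, y to its left, z up, the work surface at z = 0. Lengths are in m, angles in rad, forces in N, time in s.
With the tool pointing down it reaches from about 0.4 to 0.9 m from the base axis. Payload 5.6 kg.
Tool frame: the origin (TCP) lies midway between the tips of the shut fingers; the grasp point (between the pads) lies 19 mm behind it; y points along the fingers, z is the direction in which the jaws open and shut, and the axes are right-handed (so a half turn about y gives the same grasp; the last joint's range is limited). The gripper opens to 92 mm and grips with 3 to 60 N. Pads are 20 mm wide; open, the fingers measure 128 mm over their backs; the gripper's body (75 mm by 189 mm) begins 69 mm behind the grasp point.
Start: joints at [-1.175, 0.468, -0.012, 1.603, 0.006, 1.071, -0.056], TCP at [0.276, 0.588, 0.215] pointing down, gripper open.
Joint ranges: [-2.53, 2.53], [-0.31, 2.02], [-1.57, 1.55], [0.28, 2.44], [-1.29, 4.43], [0.15, 1.84], [-2.92, 2.92]. Speed limits (rad/s): [2.57, 2.57, 3.14, 3.14, 3.14, 3.14, 3.14].

## Interface

Orientations are given as a 3x3 rotation matrix whose columns are the frame's x, y, z axes.
In Python, from station import env, effector, solver, viewer, workorder, search_frame, tip_of gives the robot as it stands. Calls block until the motion is done:
- env.reach(position, orientation): joint-space move of the TCP to a pose.
- env.movel(position, frame=None, rate=0.15): straight line of the TCP; frame=None keeps the orientation; rate is the mean speed in m/s.
- env.goto_joints(angles): joint-space move.
- effector.release() and effector.grasp(squeeze=None): open the fingers fully, or close them until they stop; squeeze is the grip in N (None keeps the last).
- env.pause(seconds).
- solver.inverse_kinematics(position, orientation): joint angles nearest the present ones, or None.
- env.sense(): the state.
- viewer.read_camera(name): name is "scene" or "top"; returns (picture, depth): 480x640x3 uint8, red, green, blue; 480x640 float32, m along the optical axis (not along the pixel's ray), 0 where there is no reading.
- viewer.camera_info(name): a dict with "intrinsics" (3x3 intrinsics, pixels), "dist_coeffs" ([k1, k2, p1, p2, k3] as OpenCV has them; the pictures are not rectified), "eye" and "rotation" of the camera in the world. Camera axes: x right, y up, looking along -z (the intrinsics and any distortion apply to the point x, -y, -z); pixel columns grow to the right and rows downward; lengths in m; the calibration is good to about 2 mm. A picture is of the moment at which its call begins. camera_info takes no time and is no camera call.
A pose or a line that the arm cannot do raises env.PlanningError and nothing moves.
- workorder.finish_job(): hands the job in, once; it reports no verdict.
Trained networks look in the newest picture that a camera, given by its name, has taken for a name from the list of things; names that differ only in an ending like _2 or _b are one class to them, and where a whole thing is asked for, a point or a joint stands for the part that bears it (a point fixed in the world has none). Each returns a list of dicts, best first, with "score" (0 to 1); they miss things now and then, are a little off and sometimes report something else, mostly with a low value. They report only what shows in the picture. A call takes as long as a camera call. They do not tell look-alikes from the thing itself.
- search_frame(camera, name): "at" ([x, y, z] in m, in world coordinates, good to about 4 mm: the middle of the surface that is visible of it).
- tip_of(camera, name): "at" ([x, y, z] in m, in world coordinates, good to about 4 mm: a listed point, or the origin of a listed thing).
The state is a dict: "t": time; "joint_positions": joint angles; "joint_velocities": joint speeds; "tau": joint torques, N m; "ee_pos": TCP position; "tcp_rot": TCP orientation; "wrist_force": force on the tool from outside, world axes, zero at the start; "moment": the same for the moment, N m; "gripper_width": finger opening in m.
Only numpy, scipy, OpenCV 4.12 (cv2) and the standard library are available. Lean on these libraries where they do the work, as an engineer would, in place of code of your own. Each camera call takes 0.05 s, during which the arm holds its last target.

## Task

A circuit module lies loose in the small test fixture. Gently slide the fixture's jaw straight in, without skewing it, until the module is held snug against the fixed jaw; then press the slanted spring test plunger fully down to its stop, hold it there for about a second and let it spring back up. Leave the jaw closed on the module, and leave the other things on the bench where they are.

Things in the scene. Friction and masses are not known exactly. Their poses are not given: they have to be found in the camera images.
- fixture: Test fixture fixed to the bench: aluminium base plate 12 mm thick, x -75 to +165, y -60 to +210 mm about its origin. Origin: on the bench, under the middle of the clamped module; z up. The sliding jaw is on the +y side and closes towards -y. A 16 mm column, 252 mm tall, at x +140, y -40 carries the plunger's barrel by an arm at z 72 to 86 mm, and a lamp. A low box (50 x 32, top z 42 mm) is at x 110, y 185.
- fixed_jaw (a point): Middle of the top inner edge of the steel fixed jaw (90 mm long in the fixture's x, 14 mm thick, 22 mm tall). Its inner face, which the module must end up against, looks to the fixture's +y and lies at y = -35 mm there.
- lamp (a point): Centre of the underside of the white round lamp, 56 mm across and 24 mm thick, fixed 226 mm above the bench on top of the column (x 0, y -25 in the fixture's frame). It hangs just above the plunger's head, so the head is reached with the tool tilted along the plunger's axis, from the fixture's -y side below the lamp.
- plunger_head (a point): Centre of the outer flat face of the plunger's black round head (30 mm across, 12 mm thick). Its own z axis points out of the head along the plunger's axis, which leans 35 degrees from vertical towards the fixture's -y; its x is the fixture's x. Push the head along -z of this point. At rest it is at x 0, y -69, z 121 mm in the fixture's frame.
- plunger (a joint): How far the plunger is pressed in, m: 0 at rest, 0.014 at its hard stop. It springs back by itself; the spring needs about 3 N to start and 10 N at the stop.
- jaw_handle (a point): Half-way up the upright black round post (18 mm diameter, z 26 to 72 mm) by which the sliding jaw is moved. Axes are the jaw's (z up). It stands on a flat bar (14 mm wide, top z 26 mm) 85 mm behind (+y of) the jaw's inner face, which is pushed to -y. The jaw is 80 mm long in x, 12 mm thick, top at z 35 mm.
- jaw_slide (a joint): How far the sliding jaw is closed, m: 0 wide open (jaws 120 mm apart), growing as it moves to the fixture's -y; at 0.050 the jaws are 70 mm apart and touch both sides of the module. It stays where it is left; about 3 N of friction.
- jaw_skew (a joint): Skew of the sliding jaw about the vertical, rad: 0 is parallel to the fixed jaw. It has springy play (2 N m per rad, about the middle of its inner face) and skews when its post is pushed sideways; pushed straight along the fixture's -y it stays parallel. More than 0.09 (5 degrees) is too much.
- module_center (a point): Centre, half-way up, of the circuit module: grey frame 90 (x) x 70 (y) x 10 mm thick, tan circuit board on top with a copper pad and parts up to 11 mm tall; about 0.14 kg. It lies loose on the base plate (top z 12 mm) between the jaws, a few mm off the fixed jaw and slightly turned; the closing jaw pushes it square against it. No need to grasp it.
- spool: Bystander: spool of solder, 52 mm across, 42 mm tall; origin under its centre.
- jar: Bystander: small amber jar with black cap, 44 mm across, 50 mm tall; origin under its centre.
- driver: Bystander: screwdriver lying along its own x axis, about 200 mm long; origin on the bench under it.
- spare: Bystander: small bare circuit board 60 x 40 x 8 mm; origin under its centre.
- brush: Bystander: small bench brush lying flat, 90 (y) x 24 mm, 23 mm tall; origin under its centre.
Mind the look-alikes: they are no part of the job. Leave any pink or purple look-alike of the part that bears module_center alone.

How it is judged:
By the outcome, as a careful person would: the job done as asked, in the order asked, and still so for the second after the job is handed in, with the robot touching nothing.
It also fails if it takes over 50 s, if anything falls off the work surface, if the arm or the gripper's body presses on something with over 40 N, if the wrist force passes 120 N, or if a joint passes its speed limit or range.

## Working session

There is one attempt and no reset: what is moved stays moved. The work goes in short steps, each a Python script; the robot and the scene stay as the last script left them, time stands still between calls to the robot, and variables do not carry over. Pictures are saved under pics/ and viewed, and the job is handed in when it is done.

```bash
ls; mkdir -p pics
python3 - <<'E'
from station import env, effector, solver, viewer, workorder, search_frame, tip_of
import cv2, numpy as np
for c in ("scene","top"):
    p,d=viewer.read_camera(c); cv2.imwrite(f"pics/{c}0.png",p[:,:,::-1]); np.save(f"pics/{c}0.npy",d)
    i=viewer.camera_info(c); print(c,{k:np.round(v,4).tolist() for k,v in i.items()})
    for n in ("fixture","fixed_jaw","lamp","plunger_head","jaw_handle","module_center"):
        print(n,[(np.round(r["at"],4).tolist(),round(r["score"],2)) for r in tip_of(c,n)[:4]])
s=env.sense();print(s["t"],s["ee_pos"],s["tcp_rot"],s["wrist_force"],s["gripper_width"])
E
```

```text
pics
scene {'intrinsics': [[553.9935, 0.0, 324.1827], [0.0, 553.9935, 237.3216], [0.0, 0.0, 1.0]], 'dist_coeffs': [-0.053, 0.0, 0.0, 0.0, 0.0], 'eye': [1.3336, -0.5618, 1.0527], 'rotation': [[0.5832, -0.5389, 0.6078], [0.8122, 0.3735, -0.4481], [0.0145, 0.755, 0.6555]]}
fixture [([0.5066, -0.2647, -0.0038], 0.42)]
fixed_jaw [([0.5122, -0.1837, 0.0337], 0.9)]
lamp [([0.5105, -0.1758, 0.2258], 0.93)]
plunger_head [([0.508, -0.2207, 0.1206], 0.45), ([0.5366, 0.0163, 0.0542], 0.16)]
jaw_handle [([0.5352, 0.0168, 0.0524], 0.77)]
module_center [([0.2617, -0.2674, 0.0077], 0.8), ([0.5153, -0.1427, 0.0203], 0.78), ([0.6761, -0.3315, 0.0039], 0.78), ([0.5064, 0.176, 0.0066], 0.76)]
top {'intrinsics': [[595.8736, 0.0, 322.4177], [0.0, 595.8736, 229.0436], [0.0, 0.0, 1.0]], 'dist_coeffs': [-0.0097, 0.0, 0.0, 0.0, 0.0], 'eye': [0.2617, 0.0865, 1.5634], 'rotation': [[0.0034, 0.9895, -0.1446], [-1.0, 0.0045, 0.0073], [0.0079, 0.1445, 0.9895]]}
fixture [([0.5155, -0.1539, -0.0001], 0.63), ([0.5131, -0.1443, 0.0209], 0.22)]
fixed_jaw [([0.5401, 0.0153, 0.0453], 0.74), ([0.5072, -0.185, 0.0346], 0.73)]
lamp [([0.5093, -0.1762, 0.2215], 0.91)]
plunger_head [([0.507, -0.2183, 0.1232], 0.55)]
jaw_handle [([0.5376, 0.0172, 0.0452], 0.7)]
module_center [([0.2633, -0.2632, 0.0048], 0.75), ([0.5065, 0.1756, 0.0018], 0.68)]
0.7 [0.27620915 0.58841234 0.21462847] [[ 9.05227128e-01  8.27877789e-05  4.24928041e-01]
 [-4.24928045e-01  4.26064015e-05  9.05227129e-01]
 [ 5.68370887e-05 -9.99999996e-01  7.37473195e-05]] [-0.19034824 -0.54889812 -0.08483219] 0.09204297541492872
```

View pics/scene0.png

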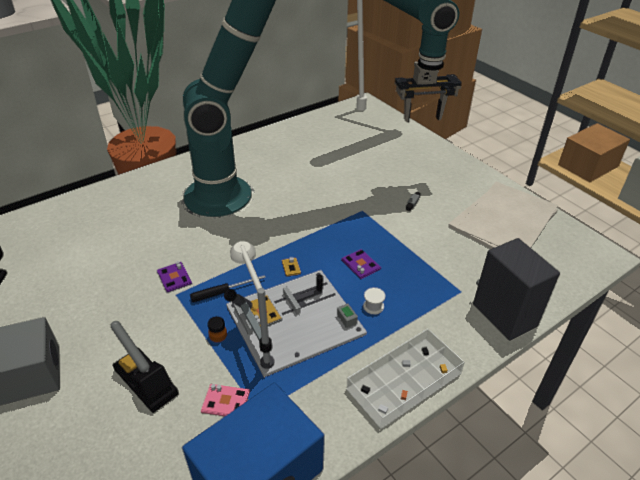

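View pics/top0.png

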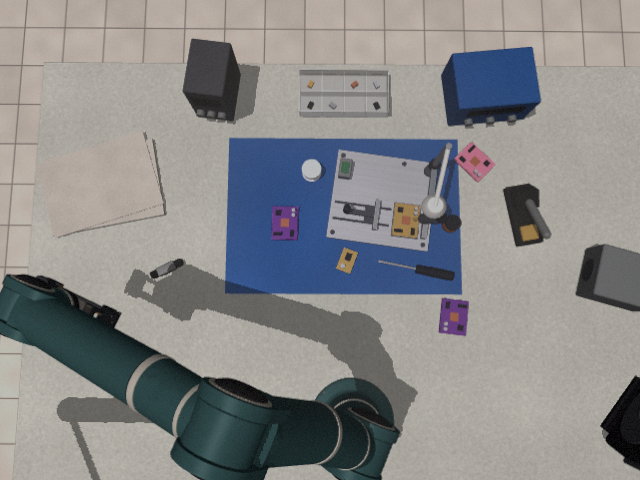

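Run:
```python
import cv2
p=cv2.imread("pics/top0.png")[130:270,300:480]
cv2.imwrite("pics/topz.png",cv2.resize(p,None,fx=4.4,fy=4.2,interpolation=cv2.INTER_CUBIC))
p=cv2.imread("pics/scene0.png")[220:390,180:400]
cv2.imwrite("pics/scenez.png",cv2.resize(p,None,fx=3.5,fy=3.5,interpolation=cv2.INTER_CUBIC))
```

```text
(no output)
```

View pics/topz.png

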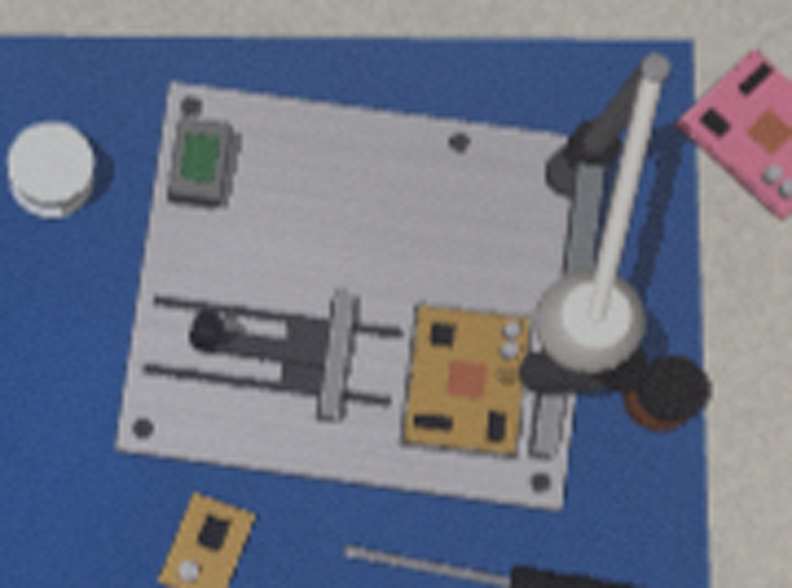

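View pics/scenez.png

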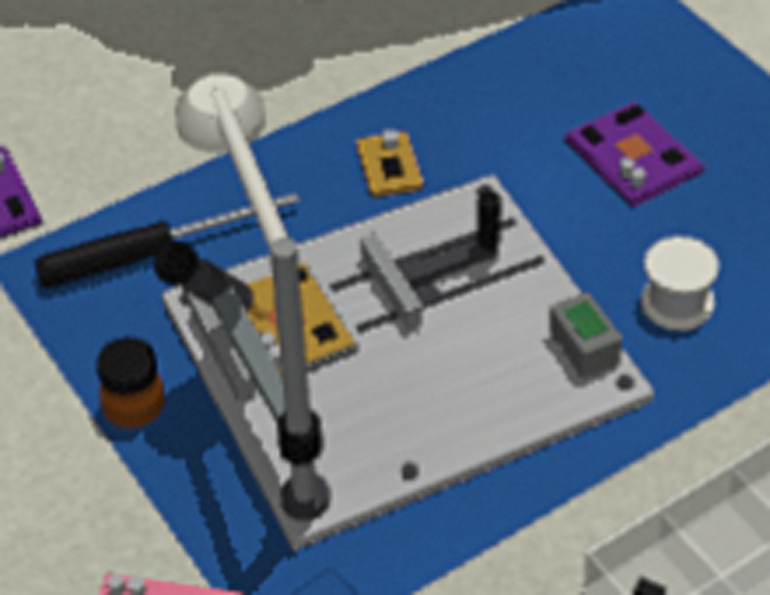

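```bash
cat > h.py <<'E'
from station import env, effector, solver, viewer, workorder, search_frame, tip_of
import cv2, numpy as np
def proj(c,P):
    i=viewer.camera_info(c);R=np.array(i["rotation"]);q=(np.atleast_2d(P)-np.array(i["eye"]))@R
    q=q*[1,-1,-1]
    return cv2.projectPoints(q.astype(float),np.zeros(3),np.zeros(3),np.array(i["intrinsics"]),np.array(i["dist_coeffs"],float))[0][:,0]
def fixw(o,P):
    c,s=np.cos(o[2]),np.sin(o[2]);P=np.atleast_2d(P)/1000.
    return P@np.array([[c,s,0],[-s,c,0],[0,0,1]])+[o[0],o[1],0]
E
python3 - <<'E'
from h import *
from scipy.optimize import least_squares
t=np.array([[172,84],[118,450],[562,507],[207,326]])/[4.4,4.2]+[300,130]-.4
tp=np.array([[165,210,12],[-75,210,12],[-75,-60,12],[0,170,72]])
s=np.array([[495,177],[653,393],[297,535],[165,297],[488,191]])/3.5+[180,220]-.4
sp=np.array([[-75,210,12],[165,210,12],[165,-60,12],[-75,-60,12],[0,170,72]])
for w in ((1,1),(1,0),(0,1)):
    f=lambda o:np.r_[w[0]*(proj("top",fixw(o,tp))-t).ravel(),w[1]*(proj("scene",fixw(o,sp))-s).ravel()]
    r=least_squares(f,[.515,-.15,-.12]);print(r.x.round(4),r.fun.round(1))
    if w==(1,1): o=r.x
np.save("o.npy",o)
for n,P in dict(fj=[0,-35,34],lamp=[0,-25,226],head=[0,-69,121],h=[0,170,49]).items(): print(n,fixw(o,P).round(4))
print("jar",[(c,np.round(r["at"],4).tolist(),round(r["score"],2)) for c in("top","scene") for r in tip_of(c,"jar")[:2]])
E
```

```text
[ 0.5145 -0.1526 -0.1322] [-0.7 -0.6 -0.4  0.   0.7  0.4 -0.8 -0.4 -0.7 -1.3  0.6 -1.1 -1.   1.8
 -1.3 -1.3  1.3  1.3]
[ 0.514  -0.1533 -0.1337] [-0.3 -0.5 -0.2  0.1  0.9  0.6 -0.5 -0.3 -0.  -0.   0.  -0.  -0.   0.
 -0.  -0.   0.   0. ]
[ 0.5147 -0.1521 -0.1324] [-0.  -0.  -0.  -0.   0.   0.  -0.  -0.  -0.5 -1.3  0.8 -1.1 -0.8  1.7
 -1.1 -1.4  1.6  1.2]
fj [[ 0.5099 -0.1873  0.034 ]]
lamp [[ 0.5112 -0.1774  0.226 ]]
head [[ 0.5054 -0.221   0.121 ]]
h [[0.5369 0.0159 0.049 ]]
jar [('top', [0.5054, -0.2656, 0.0011], 0.72), ('scene', [0.5051, -0.2641, 0.0005], 0.94)]
```

```bash
cat >> h.py <<'E'
o=np.load("o.npy")
fx=np.array([np.cos(o[2]),np.sin(o[2]),0]);fy=np.array([-fx[1],fx[0],0])
def rot(y,z):
    return np.c_[np.cross(y,z),y,z]
def W(*p): return fixw(o,p)[0]
def F(w):
    d=np.array(w)-[o[0],o[1],0];return np.array([d@fx,d@fy,d[2]])*1000
def st():
    s=env.sense();f=np.array(s["wrist_force"]);print("t %.2f"%s["t"],"tcp",F(s["ee_pos"]).round(1),"f(fix)",np.round([f@fx,f@fy,f[2]],2),"w",round(s["gripper_width"],4),flush=True);return s
DOWN=np.array([0,0,-1.])
E
python3 - <<'E'
from h import *
effector.grasp()
st()
for sg in (1,-1):
    R=rot(DOWN,sg*fx);q=solver.inverse_kinematics(W(0,215,240),R);print(sg,np.round(q,2) if q is not None else q)
    ou=-np.sin(np.radians(35))*fy+np.cos(np.radians(35))*np.array([0,0,1.])
    q=solver.inverse_kinematics(W(0,-69,121)+.03*ou,rot(-ou,sg*fx));print(sg,np.round(q,2) if q is not None else q)
E
```

```text
t 2.15 tcp [-333.9  703.1  214.6] f(fix) [-0.35 -0.81  0.19] w 0.0007
1 [-0.61  0.28  0.53  1.86 -0.16  1.04 -0.15]
1 [ 0.05  0.78  0.92  1.76 -0.98  1.55  1.22]
-1 [-0.18  0.27  0.01  1.83 -0.    1.04  2.84]
-1 [-0.04  0.9   1.11  1.77 -1.09  1.68 -1.84]
```

Run:
```python
from h import *
R=rot(DOWN,fx)
env.reach(W(0,212,200),R);st()
env.movel(W(0,212,40),rate=.12);st()
for c in("top","scene"):
    p,d=viewer.read_camera(c); cv2.imwrite(f"pics/{c}1.png",p[:,:,::-1])
    x0,y0,x1,y1=(300,130,480,270) if c=="top" else (180,200,400,370)
    cv2.imwrite(f"pics/{c}1z.png",cv2.resize(p[y0:y1,x0:x1,::-1],None,fx=3.5,fy=3.5,interpolation=cv2.INTER_CUBIC))
```

```text
t 4.28 tcp [-2.000e-01  2.136e+02  1.999e+02] f(fix) [-0.25  0.76  0.66] w 0.0007
t 5.77 tcp [  0.5 212.2  40.7] f(fix) [-0.91 -0.17 -0.1 ] w 0.0006
```

View pics/scene1z.png

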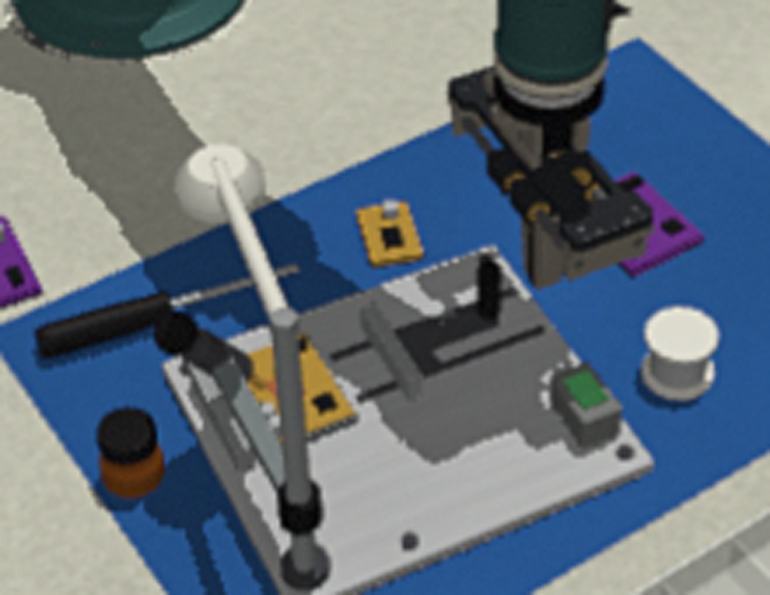

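View pics/top1z.png

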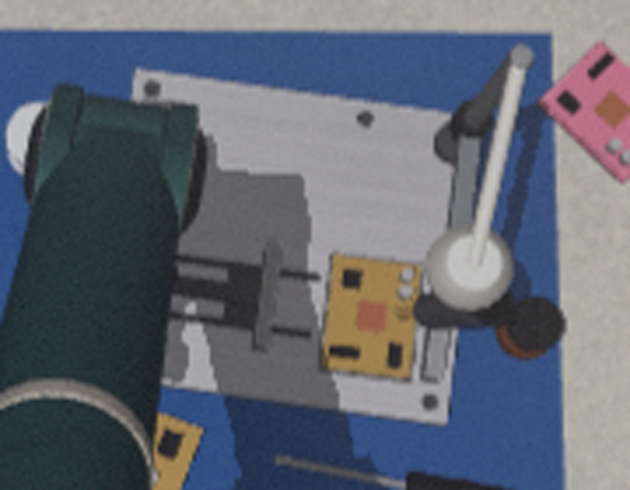

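```bash
python3 - <<'E'
from h import *
P=np.array([W(0,212,40),W(0,170,72),W(0,212,128)])
print((proj("scene",P)-[180,200])*3.5)
E
python3 - <<'E'
import cv2
p=cv2.imread("pics/scene1.png")[190:320,270:420]
cv2.imwrite("pics/s1zz.png",cv2.resize(p,None,fx=5,fy=4.6,interpolation=cv2.INTER_CUBIC))
E
```

```text
[[541.47720758 276.43727568]
 [491.28025275 264.04288296]
 [544.8567927  188.23342281]]
```

View pics/s1zz.png

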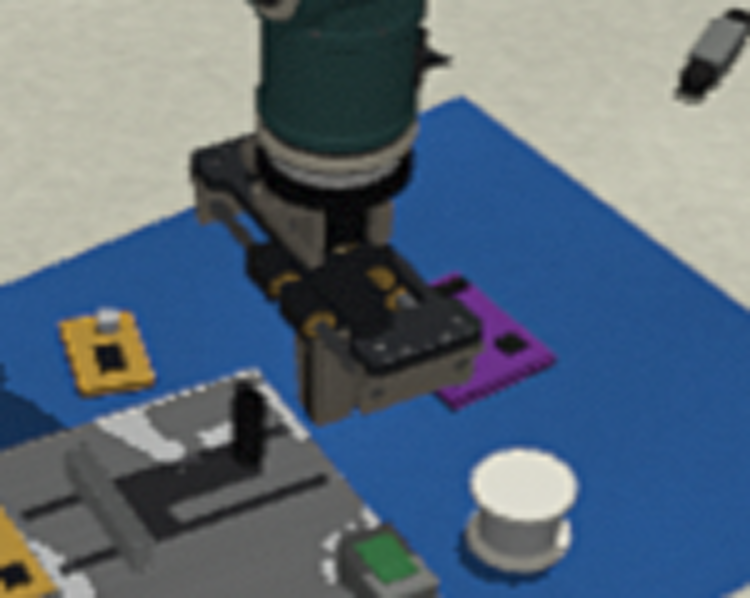

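Run:
```python
from h import *
for y in (194,188,180,165,152,146):
    env.movel(W(0,y,40),rate=.05);st()
```

```text
t 6.38 tcp [  0.  193.6  40. ] f(fix) [-0.33 -0.24 -0.01] w 0.0007
t 6.64 tcp [  0.  187.7  40. ] f(fix) [-0.26  0.39  0.74] w 0.0007
t 6.95 tcp [-1.000e-01  1.795e+02  4.000e+01] f(fix) [-0.28 -0.33 -0.17] w 0.0006
t 7.40 tcp [-1.000e-01  1.638e+02  3.990e+01] f(fix) [0.35 0.45 0.18] w 0.0005
t 7.81 tcp [ -0.  151.1  40. ] f(fix) [0.39 0.57 0.37] w 0.0002
t 8.07 tcp [  0.  145.5  40. ] f(fix) [ 0.21  1.35 -1.31] w 0.0004
```

```bash
cat >> h.py <<'E'
def snap(k):
    a=[]
    for c,(x0,y0,x1,y1) in dict(top=(300,130,480,270),scene=(180,200,360,340)).items():
        p,d=viewer.read_camera(c)
        a.append(cv2.resize(p[y0:y1,x0:x1,::-1],None,fx=4.2,fy=4.2,interpolation=cv2.INTER_CUBIC)); cv2.imwrite(f"pics/{c}{k}.png",a[-1])
E
python3 - <<'E'
from h import *
st();snap(2);st()
E
```

```text
t 8.07 tcp [  0.  145.5  40. ] f(fix) [ 0.21  1.35 -1.31] w 0.0004
t 8.18 tcp [ -0.  145.6  39.9] f(fix) [-0.62 -0.3  -0.67] w 0.0
```

View pics/scene2.png

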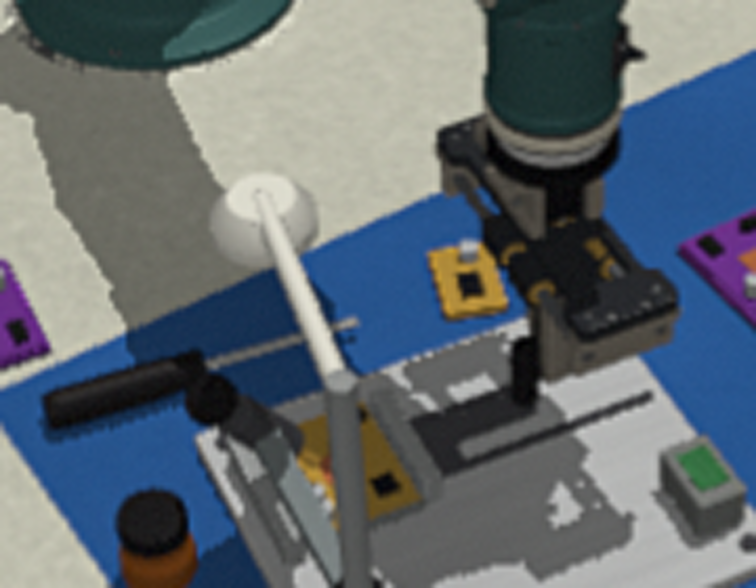

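View pics/top2.png

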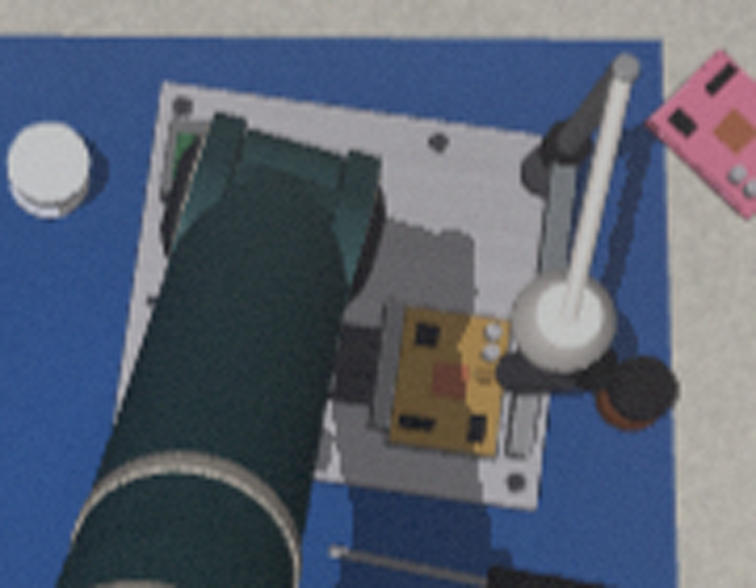

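Run:
```python
from h import *
y=146
while y>136.5:
    y-=1
    env.movel(W(0,y,40),rate=.02);s=st()
    if np.array(s["wrist_force"])@fy>6: break
snap(3);st()
```

```text
t 8.43 tcp [  0.  145.3  40. ] f(fix) [-0.    2.26  0.43] w 0.0005
t 8.68 tcp [1.000e-01 1.446e+02 4.010e+01] f(fix) [ 0.2   3.94 -0.16] w 0.0004
t 8.93 tcp [1.000e-01 1.431e+02 4.000e+01] f(fix) [0.23 3.52 0.89] w 0.0004
t 9.18 tcp [  0.  141.9  40. ] f(fix) [-0.46  3.94  0.16] w 0.0008
t 9.43 tcp [ -0.  140.8  40. ] f(fix) [-0.65  2.9   0.44] w 0.0005
t 9.68 tcp [  0.  140.4  40. ] f(fix) [-0.13  5.29  1.53] w 0.0004
t 9.93 tcp [ -0.  140.4  40.1] f(fix) [-0.91  6.5   1.23] w 0.0005
t 10.03 tcp [ -0.  140.3  40.1] f(fix) [-0.6   7.21  1.24] w 0.0008
```

View pics/top3.png

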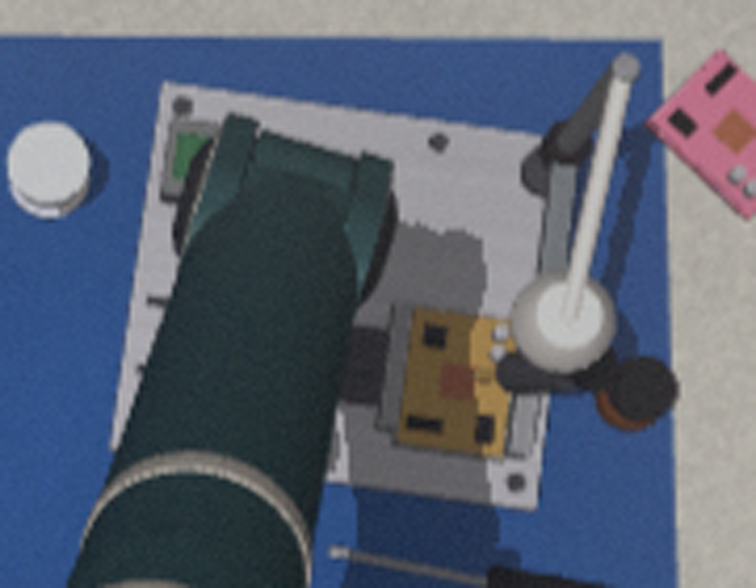

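Run:
```python
from h import *
y=139
while y>134:
    y-=1
    env.movel(W(0,y,40),rate=.02);s=st()
    if np.array(s["wrist_force"])@fy>10: break
env.pause(.2);st()
env.movel(W(0,144,40),rate=.05);st()
env.movel(W(0,190,60),rate=.15)
env.movel(W(0,200,150),rate=.2);st();snap(4)
```

```text
t 10.28 tcp [ -0.  140.3  40.1] f(fix) [-1.45  8.96  2.41] w 0.0006
t 10.53 tcp [ -0.  140.2  40.2] f(fix) [ 0.12 11.14  1.93] w 0.0003
t 10.72 tcp [ -0.  140.2  40.2] f(fix) [-0.74 11.58  2.59] w 0.0004
t 11.02 tcp [ -0.2 142.8  39.8] f(fix) [-0.11 -0.36  0.53] w 0.0006
t 12.10 tcp [ -0.7 199.2 149.2] f(fix) [-0.22 -0.84 -0.22] w 0.0006
```

View pics/top4.png

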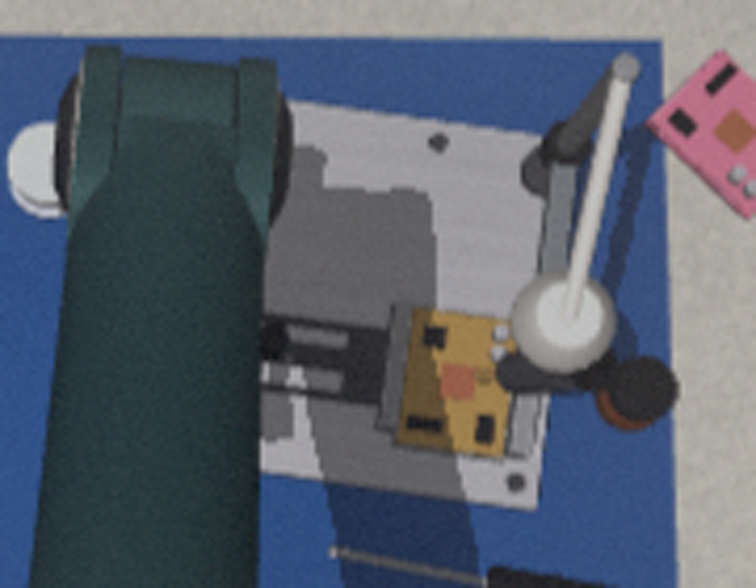

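View pics/scene4.png

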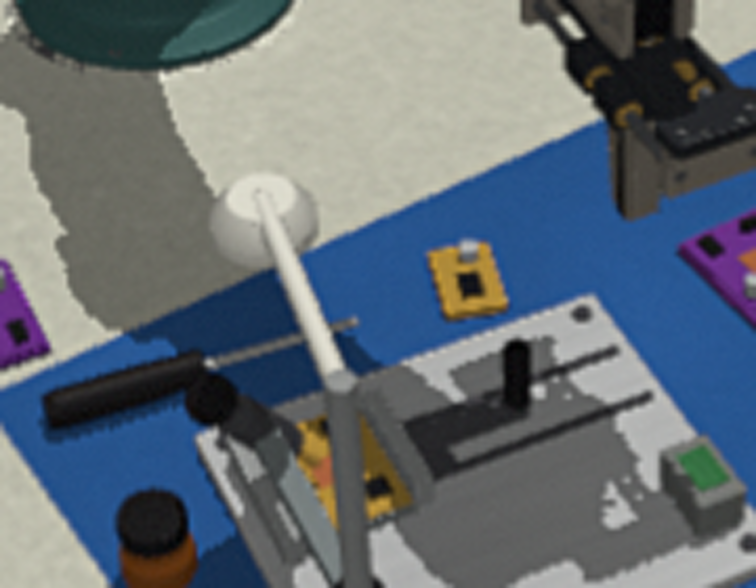

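```bash
cat >> h.py <<'E'
a35=np.radians(35)
ou=-np.sin(a35)*fy+np.cos(a35)*np.array([0,0,1.])
RT=rot(-ou,fx)
HEAD=W(0,-69,121)
E
python3 - <<'E'
from h import *
for n,p,R in (("up",W(0,150,430),rot(DOWN,fx)),("far",HEAD+.24*ou,RT),("near",HEAD+.03*ou,RT)):
    q=solver.inverse_kinematics(p,R);print(n,None if q is None else np.round(q,2))
env.movel(W(0,150,430),rate=.3);s=st();print(np.round(s["joint_positions"],2))
for d in (.26,.2,.15,.1,.03):
    q=solver.inverse_kinematics(HEAD+d*ou,RT);print(d,None if q is None else np.round(q,2))
E
```

```text
up [-0.67  0.12  0.69  1.61 -0.08  1.44 -0.1 ]
far [ 0.37  0.62  0.72  1.41 -0.74  1.78  1.01]
near [ 0.36  0.63  0.44  1.74 -0.75  1.34  1.02]
t 13.30 tcp [ -0.7 150.3 428.2] f(fix) [ 0.38  0.54 -0.58] w 0.0006
[-0.58  0.12  0.59  1.61 -0.07  1.44 -0.11]
0.26 [ 0.43  0.61  0.66  1.37 -0.71  1.8   0.98]
0.2 [ 0.18  0.73  1.02  1.5  -0.89  1.83  1.15]
0.15 [ 0.1   0.77  1.06  1.59 -0.93  1.77  1.19]
0.1 [ 0.09  0.76  0.98  1.67 -0.94  1.67  1.19]
0.03 [ 0.09  0.75  0.84  1.76 -0.94  1.51  1.18]
```

Run:
```python
from h import *
env.reach(HEAD+.24*ou,RT);s=st();print(np.round(s["joint_positions"],2))
try:
    env.movel(HEAD+.03*ou,frame=RT,rate=.2)
except env.PlanningError as e: print("PE",e)
s=st();print(np.round(s["joint_positions"],2));snap(5)
```

```text
t 14.73 tcp [   1.1 -204.8  317.8] f(fix) [0.25 1.18 0.2 ] w 0.0008
[ 0.4   0.6   0.66  1.41 -0.72  1.76  0.99]
t 15.93 tcp [  0.5 -87.3 146.5] f(fix) [-0.28 -0.32  0.24] w 0.0007
[ 0.26  0.66  0.58  1.75 -0.82  1.39  1.07]
```

View pics/top5.png

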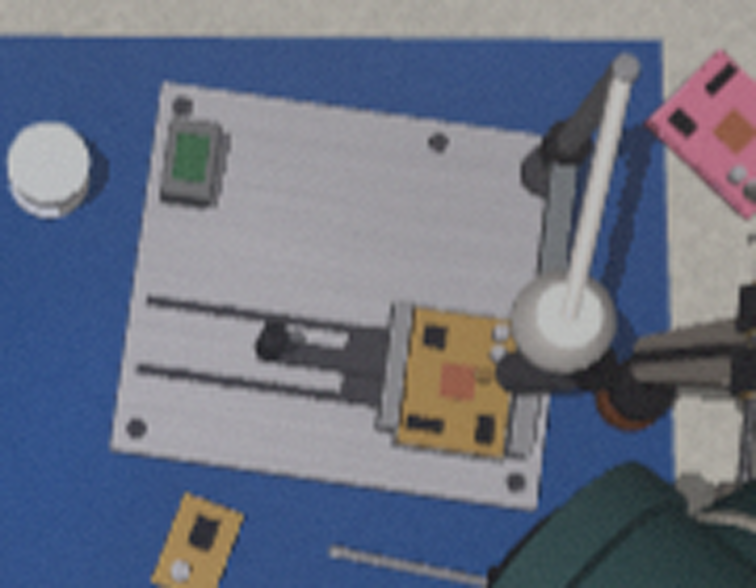

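View pics/scene5.png

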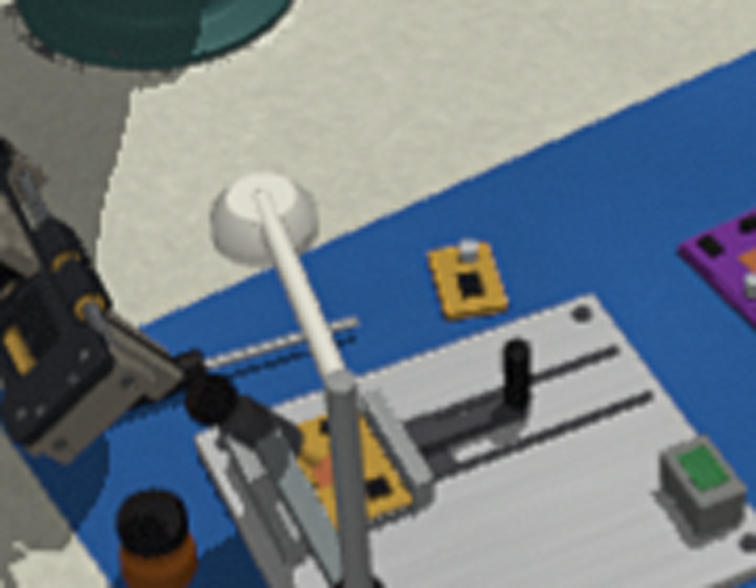

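```bash
cat >> h.py <<'E'
def sa(tag):
    s=env.sense();f=np.array(s["wrist_force"]);e=np.array(s["ee_pos"])-HEAD
    print(tag,"t %.2f d %.1f lat %.1f %.1f"%(s["t"],1e3*e@ou,1e3*e@fx,1e3*e@np.cross(ou,fx)),"fax %.1f fx %.1f fp %.1f"%(f@ou,f@fx,f@np.cross(ou,fx)),flush=True);return f@ou
E
python3 - <<'E'
from h import *
for d in (8,4,2,0,-2,-4,-6,-8,-10,-12,-13,-14,-15,-16,-17,-18,-19,-20,-21,-22):
    env.movel(HEAD+d/1000*ou,frame=RT,rate=.04)
    if sa(d)>17: break
snap(6)
sa("hold")
env.pause(.3); sa("hold")
E
```

```text
8 t 16.73 d 8.0 lat 0.0 -0.1 fax 0.1 fx 0.6 fp 0.5
4 t 16.98 d 3.8 lat -0.1 0.1 fax -0.5 fx -0.3 fp -0.0
2 t 17.23 d 1.9 lat -0.0 0.0 fax 0.0 fx 0.8 fp -0.0
0 t 17.48 d 0.0 lat -0.0 -0.0 fax 0.1 fx 0.1 fp -0.4
-2 t 17.73 d -1.6 lat 0.1 -0.1 fax 3.3 fx -0.9 fp 1.2
-4 t 17.98 d -3.8 lat 0.0 -0.1 fax 4.5 fx -0.8 fp -0.1
-6 t 18.23 d -5.7 lat 0.1 -0.1 fax 5.2 fx -2.1 fp 1.6
-8 t 18.48 d -7.6 lat 0.1 -0.1 fax 5.3 fx -1.7 fp 0.6
-10 t 18.73 d -9.4 lat 0.1 -0.1 fax 6.4 fx -1.4 fp 1.6
-12 t 18.98 d -11.2 lat 0.1 -0.1 fax 8.2 fx -0.8 fp 1.1
-13 t 19.23 d -12.0 lat 0.1 -0.1 fax 9.0 fx -2.1 fp 2.1
-14 t 19.48 d -12.9 lat 0.1 -0.1 fax 8.7 fx -2.4 fp 2.5
-15 t 19.73 d -13.8 lat 0.1 -0.1 fax 9.7 fx -1.8 fp 2.3
-16 t 19.98 d -14.1 lat 0.1 -0.1 fax 13.6 fx -2.5 fp 3.1
-17 t 20.23 d -14.2 lat 0.2 -0.2 fax 16.2 fx -4.4 fp 3.9
-18 t 20.48 d -14.2 lat 0.1 -0.2 fax 21.6 fx -5.0 fp 5.3
hold t 20.58 d -14.2 lat 0.2 -0.2 fax 20.7 fx -5.9 fp 5.7
hold t 20.88 d -14.2 lat 0.2 -0.2 fax 20.6 fx -4.7 fp 5.2
```

Hard stop at −14.2 mm, with the force rising. It has been held about 0.9 s so far; I'll hold a little longer, then retract.

Run:
```python
from h import *
env.pause(.35); sa("hold")
env.movel(HEAD+.006*ou,frame=RT,rate=.06); sa("rel")
env.movel(HEAD+.1*ou,frame=RT,rate=.2); sa("away"); snap(7)
for n in ("plunger_head","fixed_jaw","jaw_handle","module_center","jar"):
    for c in ("top","scene"): print(n,c,[(F(r["at"]).round(0).tolist(),round(r["score"],2)) for r in tip_of(c,n)[:5]])
```

```text
hold t 21.23 d -14.2 lat 0.2 -0.2 fax 20.6 fx -3.9 fp 6.0
rel t 21.78 d 5.0 lat -0.2 0.3 fax -0.2 fx 0.2 fp 1.0
away t 22.40 d 98.6 lat -0.3 0.4 fax -0.2 fx -0.1 fp -0.6
plunger_head top [([-2.0, -71.0, 122.0], 0.53)]
plunger_head scene [([2.0, -69.0, 122.0], 0.57), ([-125.0, 145.0, -0.0], 0.22)]
fixed_jaw top []
fixed_jaw scene [([-2.0, -31.0, 31.0], 0.63)]
jaw_handle top [([3.0, 125.0, 47.0], 0.56)]
jaw_handle scene [([-2.0, 124.0, 55.0], 0.7)]
module_center top [([183.0, -156.0, 8.0], 0.78), ([-5.0, -0.0, 19.0], 0.7), ([-52.0, 321.0, 2.0], 0.61), ([95.0, 271.0, 1.0], 0.34)]
module_center scene [([182.0, -156.0, 3.0], 0.89), ([-3.0, 2.0, 19.0], 0.86)]
jar top [([9.0, -109.0, 3.0], 0.53)]
jar scene [([8.0, -110.0, -1.0], 0.79), ([-1.0, 121.0, 54.0], 0.35), ([1.0, -71.0, 123.0], 0.22)]
```

View pics/scene7.png

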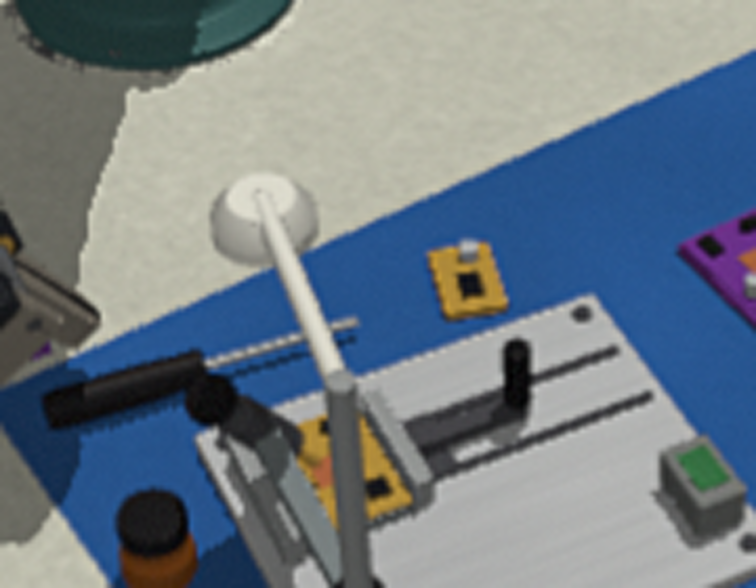

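View pics/top7.png

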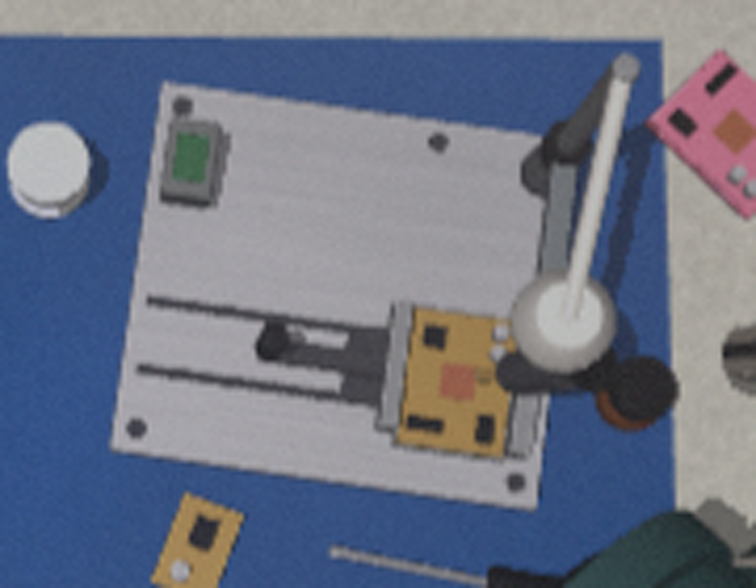

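Run:
```python
from h import *
st();workorder.finish_job()
```

```text
t 23.00 tcp [  -0.  -126.3  202.9] f(fix) [ 0.16  0.15 -0.16] w 0.0005
the job is handed in; nothing more can be done
```

The jaw is closed on the module and the plunger was pressed to its stop and released. I handed the job in at 23.0 s with the arm clear; it gave no verdict.

- **Jaw:** I pushed the post straight along the fixture's -y with closed fingers. It stopped moving and the push rose to about 11.6 N, with 1.5 N or less sideways. The last pictures show the jaw parallel to the fixed jaw and the module tight between them.
- **Plunger:** I pressed along its tilted axis. The force rose from about 3 N to about 10 N, and the hard stop came at 14.2 mm. I held it there for over 1 s at about 21 N, then backed off. The detectors put the head at its rest position again, within about 2 mm.
- **Bystanders:** In the final pictures the spool, jar, spare board, screwdriver and pink look-alike look unmoved where visible. Part of the screwdriver's handle was hidden in the top view. The brush and the purple look-alikes were not checked.
- **Disagreement:** The detectors put the jaw post about 4–5 mm short of its fully closed position, which is about their own error. The hard contact and the pictures say it is closed, so I went by those.

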